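# Reset the tripped cut-out under the bench shelf

### The arm

A 7-joint arm with a two-finger parallel gripper is mounted at the origin on the work surface. World frame = base frame: x ahead of the robot, y to its left, z up, the work surface at z = 0. Lengths are in m, angles in rad, forces in N, time in s.
With the tool pointing down it reaches from about 0.4 to 0.85 m from the base axis. Payload 6.9 kg.
Tool frame: the origin (TCP) lies midway between the tips of the shut fingers; the grasp point (between the pads) lies 19 mm behind it (bot.hold_point_z is the distance from the TCP to the grasp point, in m); z points along the fingers, y is the line along which they close (so a half turn about z gives the same grasp; the last joint's range is limited). The gripper opens to 85 mm and grips with 20 to 120 N. Pads are 22 mm wide; open, the fingers measure 114 mm over their backs; the gripper's body (76 mm by 85 mm) begins 54 mm behind the grasp point. The pads swing forward as they close: fully open they stand 13 mm farther back than shut.
Start: joints at [1.333, 0.507, -0.238, 1.5, 0.126, 1.149, -0.155], TCP at [0.211, -0.588, 0.231] pointing down, gripper open.
Joint ranges: [-3.08, 3.08], [-0.24, 2.05], [-1.43, 1.35], [0, 2.5], [-1.52, 4.66], [0.17, 1.96], [-2.89, 2.89]. Speed limits (rad/s): [2.39, 2.39, 3.14, 3.14, 3.14, 3.14, 3.14].

### API

Orientations are given as a 3x3 rotation matrix whose columns are the frame's x, y, z axes.
In Python, from bench import bot, eoat, viewer, workorder gives the robot as it stands. Calls block until the motion is done:
- bot.goto(position, orientation): joint-space move of the TCP to a pose.
- bot.move_straight(position, rot=None, vel=0.15, max_force=None): straight line of the TCP; rot=None keeps the orientation; vel is the mean speed in m/s. With max_force (N) it stops when the force on the tool has changed by that much, and returns True; else False.
- bot.move_joints(angles): joint-space move.
- eoat.open_gripper() and eoat.close(): open the fingers fully, or close them until they stop; the grip force is fixed at half the most.
- bot.wait(seconds).
- bot.solve_ik(position, orientation): joint angles nearest the present ones, or None.
- bot.get_obs(): the state.
- viewer.grab_frame(name): name is "scene" or "side" or "wrist"; returns a dict with "img" (480x640x3 uint8, red, green, blue), "mtx" (3x3 intrinsics, pixels), "rvec" (rotation vector, rad) and "tvec" (3), from world to camera coordinates, as OpenCV has them. Camera axes: x right, y down, z forward; pixel columns grow to the right and rows downward; lengths in m; the calibration is good to about 2 mm. A picture is of the moment at which its call begins. There is no depth.
A pose or a line that the arm cannot do raises bot.PlanningError and nothing moves.
- workorder.hand_in(): hands the job in; it is judged then, once.
The state is a dict: "time": time; "joints": joint angles; "joint_velocities": joint speeds; "joint_efforts": joint torques, N m; "tcp_pos": TCP position; "tool_rot": TCP orientation; "force": force on the tool from outside, world axes, zero at the start; "torque": the same for the moment, N m; "gripper_width": opening from 0.0 (shut) to 1.0 (fully open); "grasp_force": force on a finger pad.
Only numpy, scipy, OpenCV 4.12 (cv2) and the standard library are available. Lean on these libraries where they do the work, as an engineer would, in place of code of your own. Each camera call takes 0.05 s, during which the arm holds its last target. There are 200 camera calls.

### The job

The bench sockets are dead: the cut-out under the shelf has tripped and its red reset button has popped out. Take the long yellow screwdriver lying on the bench, reach its blade in under the front lip of the shelf and push the button up with it until it is fully home and stays in, keeping the gripper itself off the button. Then lay the screwdriver away in the empty slot of the wooden rack, blade pointing the same way as the others, let go of it, and leave everything else on the bench as it was.

Things in the scene. Friction and masses are not known exactly. Their poses are not given: they have to be found in the camera images.
- long_driver_grip (a point): Middle of the yellow-and-black handle of the long screwdriver, on its axis. Loose, about 0.11 kg. x along the tool to the blade, z up as it lies. Handle 105 mm long, 30 mm across its flats (18 mm wide; one pair upright, one level), so it lies level with this point 15 mm up. In front: 10 mm collar of 18 mm diameter, steel shaft of 7 mm diameter. Balance point about 23 mm in front.
- long_driver_tip (a point): End of the long screwdriver's flat blade (8 mm wide, 2.5 mm thick, flat side up as the tool lies), on the axis, 177 mm in front of long_driver_grip.
- button_face (a point): Centre of the lower face of the red reset button, a round cap of 15 mm diameter hanging straight down from the underside of the grey socket strip under the shelf, hidden by the shelf's front lip. Popped out, the face is 171.5 mm above the bench, 8.5 mm below the strip and 1.5 mm above the lip's lower edge. Axes as lip_edge.
- reset_button (a joint): Travel of the reset button in m: 0 popped out, 0.006 fully pressed up. It slides straight up against about 2 N of friction, has no spring and stays where it is left.
- lip_edge (a point): Middle of the lower front edge of the fixed shelf's wooden front lip, 170 mm above the bench. x square to the lip, pointing in under the shelf, away from the robot; y along the lip; z up. The lip is 15 mm thick, 460 mm long, 75 mm high. The button is 45 mm in from its front face, at mid-length. The space below is open down to the bench; the shelf's end panels stand 75 mm back.
- neon (a point): Red round neon lens, 16 mm across, on top of the shelf, 253 mm above the bench, straight above the reset button; it shows from above where the button is and never changes. The lip reaches lower than the pressed button, so a level shaft meets the lip first: the blade must point up by at least 15 degrees; 25 to 30 is comfortable.
- empty_slot (a point): Where the middle of the long screwdriver's handle lies once put away in the fixed wooden rack's empty slot: 45 mm above the bench, on the slot's centre line. x along the slot, the way all the blades point; z up. The rack is two rails with notches open upward, nothing between them. It is the last slot at the +y end; the next screwdriver's axis is 66 mm to the -y side.
- handle_notch (a point): Floor of the empty slot's handle notch, 36 mm behind empty_slot: 40 mm wide, in a rail 16 mm thick; floor 30 mm and rail top 50 mm above the bench. Axes as empty_slot.
- shaft_notch (a point): Floor of the empty slot's shaft notch, 85 mm in front of empty_slot: 18 mm wide, in a rail 14 mm thick; floor 41.5 mm and rail top 53 mm above the bench. Axes as empty_slot.
- driver1: Red small screwdriver in the rack: handle 82 mm long and 22 mm across, shaft 90 mm. Origin under the middle of the handle, x towards the blade. Loose; not to be disturbed.
- driver2: Blue small screwdriver in the rack, same size.
- driver3: Green small screwdriver in the rack, same size.
- driver4: Orange small screwdriver in the rack, same size. The four small ones lie 45 mm apart and change places.
- torch: Yellow plastic torch standing on its lens, 58 mm across and 167 mm high, origin under its centre. Loose; not to be disturbed.
- flux_tin: Round steel flux tin with a red spot on its lid, 65 mm across and 23 mm high, origin under its centre. Loose; not to be disturbed.
- radio_back: Grey plastic back panel of a radio lying on the bench, 100 x 170 mm and 9 mm high, origin under its centre. Loose; not to be disturbed.

How it is judged:
On the way, in this order (a step that is already met when the one before it is completed fails the run):
1. the long screwdriver is picked up off the bench (height (world z) of long_driver_grip above 0.05 m), for 0.2 s.
2. the reset button is pushed home with the screwdriver (value of joint reset_button above 0.0045 m and contact force between long_driver and reset_button above 0.3 N), for 0.05 s.
At the end, for the whole second after the job is handed in: Reset button in by over 4.5 of its 6 mm and staying; long screwdriver at rest in the empty slot, handle and shaft down in their notches, blade as the others: handle middle within 10 mm sideways, -15 to +20 mm along and 5 mm in height of the slot point, aligned within 0.1 rad (value of joint reset_button above 0.0045 m and x of long_driver_grip in the frame of empty_slot between -0.015 and 0.02 m and y of long_driver_grip in the frame of empty_slot between -0.01 and 0.01 m and z of long_driver_grip in the frame of empty_slot between -0.005 and 0.005 m and x of long_driver_tip in the frame of empty_slot above 0.15 m and distance between long_driver_tip and empty_slot below 0.2 m and angle between the x axis of long_driver_grip and the x axis of empty_slot, either way round below 0.1 rad and linear speed of long_driver below 0.02 m/s); the robot touches nothing.
It fails at once if the gripper or arm touches the reset button (contact force between any of the fingers, the arm and reset_button above 0.5 N).
It fails at once if a bystander is moved: torch, flux tin or radio back by more than 15 mm, a racked screwdriver by more than 15 mm (distance of any of torch, flux_tin, radio_back, driver1, driver2, driver3, driver4 from where it was at the start of the episode above 0.015 m).
It also fails if it takes over 45 s, if anything falls off the work surface, if the arm or the gripper's body presses on something with over 40 N, if the wrist force passes 120 N, or if a joint passes its speed limit or range.

## Working session

There is one attempt and no reset: what is moved stays moved. The work goes in short steps, each a Python script; the robot and the scene stay as the last script left them, time stands still between calls to the robot, and variables do not carry over. Pictures are saved under pics/ and viewed, at most 12 in all, crops included, and the job is handed in when it is done.

```bash
mkdir -p pics; cat > h.py <<'E'
import numpy as np, cv2
from bench import bot, eoat, viewer, workorder
def grab(n,fn=None):
    f=viewer.grab_frame(n)
    if fn: cv2.imwrite('pics/'+fn,cv2.cvtColor(f['img'],cv2.COLOR_RGB2BGR))
    return f
def ray(f,px):
    R,_=cv2.Rodrigues(np.array(f['rvec'],float)); t=np.array(f['tvec'],float).ravel()
    d=R.T@np.linalg.inv(np.array(f['mtx']))@np.array([px[0],px[1],1.]); return -R.T@t,d
def onz(f,px,z):
    c,d=ray(f,px); return c+d*(z-c[2])/d[2]
def proj(f,P):
    p,_=cv2.projectPoints(np.array(P,float).reshape(-1,3),np.array(f['rvec'],float),np.array(f['tvec'],float),np.array(f['mtx']),None); return p.reshape(-1,2)
E
python3 - <<'E'
from h import *
import pickle
d={}
for n in('scene','side','wrist'):
    d[n]=f=grab(n,n+'0.png'); print(n,ray(f,(320,240)))
pickle.dump(d,open('f0.pkl','wb'))
E
```

```text
scene (array([ 1.17324889, -0.20643531,  1.1757607 ]), array([-0.56030465,  0.22077574, -0.79883698]))
side (array([0.39857699, 0.79210867, 1.06715996]), array([ 0.08005109, -0.6443615 , -0.76053121]))
wrist (array([ 0.28254143, -0.56247147,  0.37263131]), array([-0.27459708, -0.10793416, -0.955574  ]))
```

View pics/scene0.png

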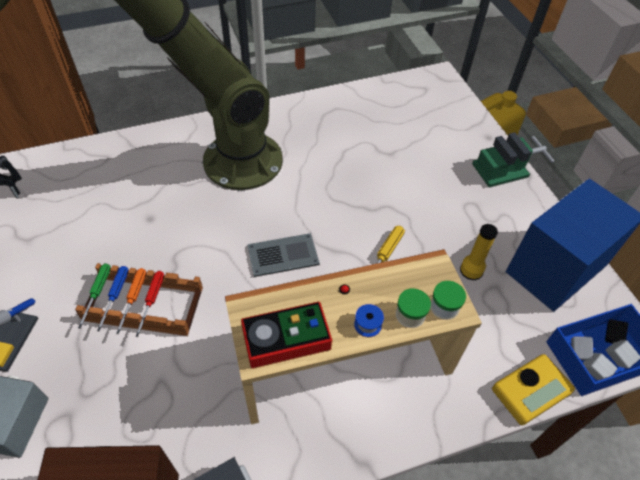

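View pics/side0.png

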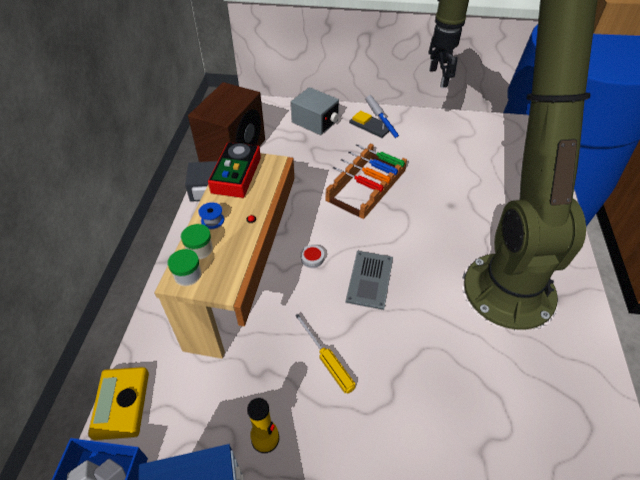

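The side view shows the long driver with its handle at about (337,370) and tip at (298,315). The neon is at (251,219), the rack at (367,180) with its empty slot at the near (+y) end, the tin at (313,255), the radio back at (370,280) and the torch at (262,430). The scene view shows the neon at (345,289) and the rack at (140,300). Next I'll measure these.

```bash
python3 - <<'E'
from h import *
import pickle
d=pickle.load(open('f0.pkl','rb')); s=d['side']; c=d['scene']
def blobs(f,lo,hi,roi,amin=8):
    hsv=cv2.cvtColor(f['img'],cv2.COLOR_RGB2HSV); m=cv2.inRange(hsv,lo,hi)
    k=np.zeros_like(m); x0,y0,x1,y1=roi; k[y0:y1,x0:x1]=m[y0:y1,x0:x1]
    n,l,st,ce=cv2.connectedComponentsWithStats(k)
    return [(st[i,4],ce[i].round(1),l==i) for i in range(1,n) if st[i,4]>=amin]
def axis(m):
    ys,xs=np.nonzero(m); p=np.c_[xs,ys].astype(float); q=p-p.mean(0); v=np.linalg.svd(q,full_matrices=False)[2][0]; t=q@v
    return p.mean(0),p.mean(0)+v*t.min(),p.mean(0)+v*t.max()
print('neon');A=[]
for f,roi in((s,(235,205,265,232)),(c,(330,278,360,300))):
    for a,ce,m in blobs(f,(0,120,80),(8,255,255),roi)+blobs(f,(170,120,80),(180,255,255),roi): print(a,ce,onz(f,ce,.253))
print('driver')
for a,ce,m in blobs(s,(20,150,80),(32,255,255),(280,300,370,400),30):
    for p in axis(m): print(a,p,onz(s,p,.015))
print('tip',onz(s,(298,315),.015))
for a,ce,m in blobs(c,(20,150,80),(32,255,255),(370,215,410,265),30):
    for p in axis(m): print('sc',a,p,onz(c,p,.015))
print('lip corners top', [onz(s,p,.245) for p in((293,158),(240,310))])
print('tin',onz(s,(313,255),.023),'radio',onz(s,(370,280),.009),'torch top',onz(s,(258,408),.167))
for f,n,roi in((s,'s',(315,140,420,225)),(c,'c',(65,255,210,345))):
  for nm,lo,hi in(('red',(0,200,120),(5,255,255)),('blue',(105,150,80),(125,255,255)),('green',(45,150,60),(80,255,255)),('orange',(10,200,180),(16,255,255))):
    for a,ce,m in blobs(f,lo,hi,roi,40): print(n,nm,a,ce,[onz(f,p,.045)[:2].round(3) for p in axis(m)])
im=cv2.cvtColor(s['img'],cv2.COLOR_RGB2BGR)
a=cv2.resize(im[135:225,315:420],None,fx=5,fy=5,interpolation=cv2.INTER_CUBIC)
cv2.imwrite('pics/rack.png',a)
cv2.imwrite('pics/wristc.png',cv2.cvtColor(d['wrist']['img'],cv2.COLOR_RGB2BGR))
E
```

```text
neon
35 [250.5 217.9] [0.64787728 0.0566817  0.253     ]
49 [344.4 288.1] [0.65114463 0.05488553 0.253     ]
driver
679 [336.83357879 370.21060383] [0.42278698 0.2842568  0.015     ]
679 [321.31934707 348.48607768] [0.46467179 0.23410151 0.015     ]
679 [351.45033605 390.67839953] [0.38561478 0.32876895 0.015     ]
tip [0.53324193 0.15005913 0.015     ]
sc 396 [390.38131313 242.97222222] [0.42502405 0.28448844 0.015     ]
sc 396 [400.80536407 226.87396802] [0.38473606 0.33211204 0.015     ]
sc 396 [380.13665463 258.79343394] [0.46297502 0.23962738 0.015     ]
lip corners top [array([ 0.5875583 , -0.16917311,  0.245     ]), array([0.61788512, 0.29315806, 0.245     ])]
tin [ 0.52070569 -0.03715371  0.023     ] radio [0.36203385 0.01685243 0.009     ] torch top [0.55684766 0.45048129 0.167     ]
s red 173 [368.7 182.9] [array([ 0.388, -0.317]), array([ 0.432, -0.339]), array([ 0.348, -0.298])]
s blue 183 [383.1 166.3] [array([ 0.348, -0.399]), array([ 0.391, -0.42 ]), array([ 0.306, -0.378])]
s green 183 [389.9 158.9] [array([ 0.328, -0.437]), array([ 0.371, -0.456]), array([ 0.285, -0.418])]
s orange 153 [375.7 174.3] [array([ 0.369, -0.359]), array([ 0.411, -0.378]), array([ 0.33, -0.34])]
c red 261 [154.4 286.9] [array([ 0.389, -0.314]), array([ 0.351, -0.294]), array([ 0.43 , -0.336])]
c blue 311 [117.7 282.9] [array([ 0.35 , -0.395]), array([ 0.309, -0.374]), array([ 0.391, -0.416])]
c green 276 [ 99.5 280.7] [array([ 0.331, -0.436]), array([ 0.289, -0.414]), array([ 0.371, -0.456])]
c orange 198 [136.1 283.9] [array([ 0.367, -0.354]), array([ 0.33 , -0.335]), array([ 0.401, -0.371])]
```

View pics/rack.png

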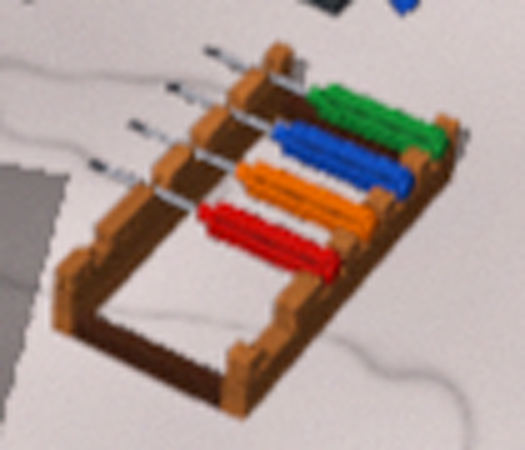

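The neon is at (0.6495, 0.056) and the two views agree. The long driver's grip is at about (0.424, 0.2845) with yaw about -0.88. The slot axis yaw is about -0.456. Rack crop: the empty slot is at its lower-left end, with the shaft notch near (90,250) and the handle notch near (265,320). Next, I'll check IK for the whole plan and take a wrist look over the rack on the way.

```bash
cat >> h.py <<'E'
def rot(yaw,pitch,s):
    h=np.array([np.cos(yaw),np.sin(yaw),0]); u=np.cos(pitch)*h+np.sin(pitch)*np.array([0,0,1.])
    z=np.sin(pitch)*h-np.cos(pitch)*np.array([0,0,1.]); x=s*u
    return np.c_[x,np.cross(z,x),z],u
def tcp(grip,yaw,pitch,s,off,dz):
    """TCP when gripping the handle 'off' ahead of its middle, TCP dz along tool z past the axis"""
    R,u=rot(yaw,pitch,s); return np.array(grip)+off*u+dz*R[:,2],R
E
python3 - <<'E'
from h import *
p=np.radians(30)
R,u=rot(-.0654,p,1); btn=np.array([.6495,.056,.1775])
for s in(1,-1):
    for nm,g,y,pt in(('pick',[.424,.2845,.015],-.88,0),('pickhi',[.424,.2845,.2],-.88,0),('pre',btn-.177*u+[-.06,0,-.03],-.0654,p),('press',btn-.177*u,-.0654,p),('place',[.42,-.257,.045],-.456,0),('placehi',[.42,-.257,.2],-.456,0)):
        P,Rr=tcp(g,y,pt,s,.038,.014); q=bot.solve_ik(P,Rr); print(s,nm,P.round(3),None if q is None else np.round(q,2))
print(np.round(bot.get_obs()['tool_rot'],2))
yaw=-.456
P,Rr=tcp([.42,-.257,.25],yaw,0,-1,.02,0)
for s in(-1,1):
    try:
        P,Rr=tcp([.42,-.257,.25],yaw,0,s,.02,0); bot.goto(P,Rr); break
    except bot.PlanningError as e: print(s,e)
import pickle
f=grab('wrist','w1.png'); pickle.dump(f,open('f1.pkl','wb')); print(s,bot.get_obs()['time'])
E
```

```text
1 pick [0.448 0.255 0.001] [-0.92  0.73  0.55  2.05 -0.71  0.56 -2.31]
1 pickhi [0.448 0.255 0.186] [-1.07  0.47  0.75  1.86 -0.39  0.96 -2.59]
1 pre [0.476 0.063 0.066] None
1 press [0.536 0.063 0.096] [-0.24  0.43 -0.04  2.38  2.31  0.25  2.09]
1 place [ 0.454 -0.274  0.031] [ 0.54  0.61 -0.07  1.98  0.08  0.55 -1.61]
1 placehi [ 0.454 -0.274  0.186] [ 0.59  0.4  -0.13  1.82  0.07  0.93 -1.6 ]
-1 pick [0.448 0.255 0.001] [-0.11  0.74 -0.71  2.04  0.8   0.66 -0.67]
-1 pickhi [0.448 0.255 0.186] [ 0.13  0.56 -1.08  1.85  0.56  1.08 -0.48]
-1 pre [0.476 0.063 0.066] None
-1 press [0.536 0.063 0.096] [-0.06  0.44 -0.29  2.38  2.07  0.34 -0.81]
-1 place [ 0.454 -0.274  0.031] [ 0.94  0.7  -0.7   1.98  0.69  0.72  0.93]
-1 placehi [ 0.454 -0.274  0.186] [ 1.06  0.51 -0.86  1.81  0.45  1.03  1.14]
[[ 0.94  0.34 -0.  ]
 [ 0.34 -0.94  0.  ]
 [-0.   -0.   -1.  ]]
-1 1.6667
```

View pics/w1.png

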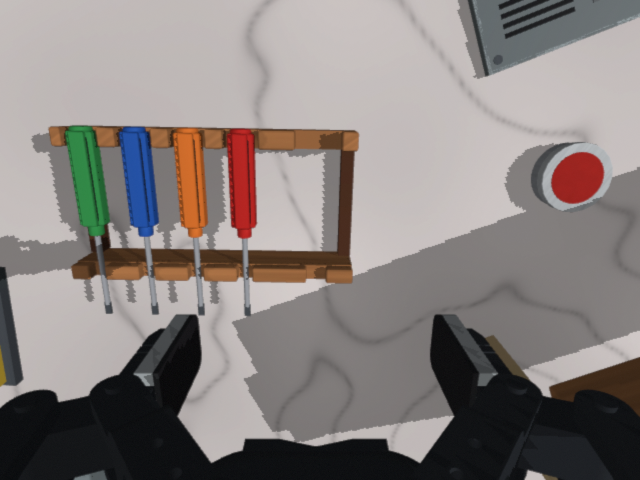

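Wrist view: the handle notch is near (319,139) and the shaft notch near (317,272). The red driver runs from (241,130) to (247,312). I'll zoom in once, and scan IK for a feasible way in under the lip.

```bash
python3 - <<'E'
from h import *
import pickle
f=pickle.load(open('f1.pkl','rb')); im=cv2.cvtColor(f['img'],cv2.COLOR_RGB2BGR)
a=cv2.resize(np.vstack([im[120:160,220:370],im[240:320,220:370]]),None,fx=5,fy=5,interpolation=cv2.INTER_CUBIC); cv2.imwrite('pics/w1c.png',a)
for pt in(20,25,27,30):
  for yaw in(-.065,-.25,-.45,-.65):
    p=np.radians(pt); R,u=rot(yaw,p,1); btn=np.array([.6495,.056,.1775]); o=[]
    for s in(1,-1):
      for dx,dz in((0,0),(0,-.02),(-.02,-.02),(-.04,-.02),(-.06,-.02),(-.08,-.03)):
        g=btn-.177*u+[dx*np.cos(yaw),dx*np.sin(yaw),dz]
        P,Rr=tcp(g,yaw,p,s,.038,.014); o.append('01'[bot.solve_ik(P,Rr) is not None])
    print(pt,yaw,''.join(o))
E
```

```text
20 -0.065 111111111111
20 -0.25 111111111111
20 -0.45 111111111111
20 -0.65 111111111111
25 -0.065 011110111110
25 -0.25 111111111111
25 -0.45 111111111111
25 -0.65 111111111111
27 -0.065 111110111110
27 -0.25 111111111111
27 -0.45 111111111111
27 -0.65 111111111111
30 -0.065 111100111100
30 -0.25 111110111110
30 -0.45 111111111111
30 -0.65 111111111111
```

View pics/w1c.png

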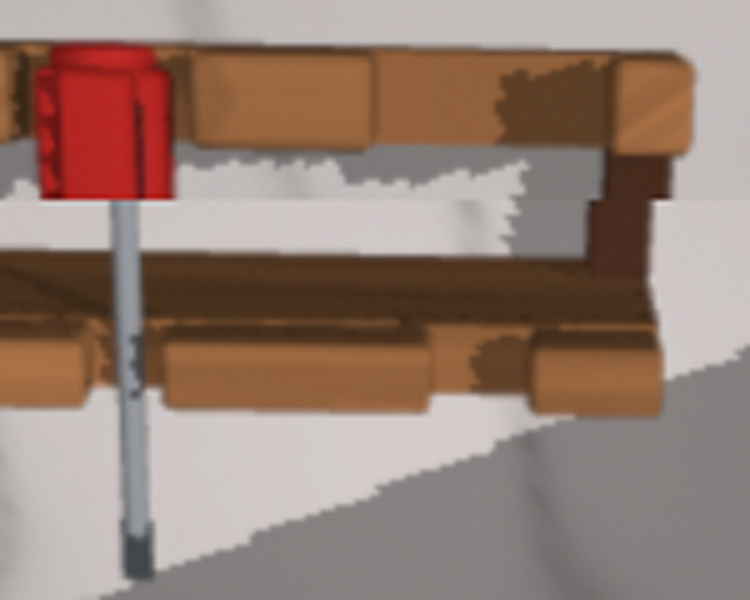

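```bash
python3 - <<'E'
from h import *
import pickle
f=pickle.load(open('f1.pkl','rb'))
H=onz(f,(318.6,140),.05)[:2]; S=onz(f,(316.2,274.4),.053)[:2]
d=S-H; L=np.linalg.norm(d); print('notches',H,S,'dist (.121)',L,'yaw',np.arctan2(d[1],d[0]))
print('widths',np.linalg.norm(onz(f,(294.6,140),.05)-onz(f,(342.6,140),.05)),np.linalg.norm(onz(f,(306,274.4),.053)-onz(f,(326.4,274.4),.053)))
d/=L; print('slot',H+.036*d,S-.085*d)
P,R=tcp([.424,.2845,.015],-.88,0,-1,.038,0); P[2]=.20
bot.goto(P,R); f=grab('wrist','w2.png'); pickle.dump(f,open('f2.pkl','wb'))
hsv=cv2.cvtColor(f['img'],cv2.COLOR_RGB2HSV); m=cv2.inRange(hsv,(20,150,80),(32,255,255)); ys,xs=np.nonzero(m)
print(len(xs),xs.min(),xs.max(),ys.min(),ys.max(),bot.get_obs()['time'])
E
```

```text
notches [ 0.38563267 -0.23832711] [ 0.49185034 -0.29309579] dist (.121) 0.11950649420765304 yaw -0.4760706962918977
widths 0.04006795772788117 0.018728407916816733
slot [ 0.41762956 -0.25482557] [ 0.41630213 -0.25414111]
7623 297 635 67 239 3.6083
```

View pics/w2.png

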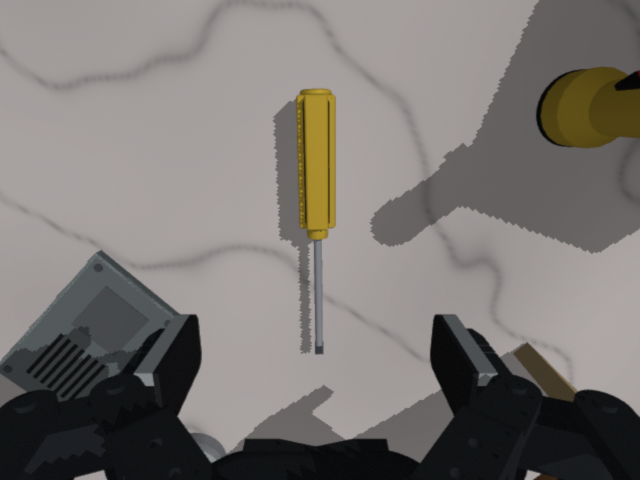

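The wrist view shows the driver running from its handle end at (316,91), through the handle front at (317,229), to the tip at (319.5,354). I'll compute its pose, grasp and lift.

```bash
python3 - <<'E'
from h import *
import pickle
f=pickle.load(open('f2.pkl','rb'))
T=onz(f,(319.4,354),.015)[:2]; F=onz(f,(316.8,229),.03)[:2]; B=onz(f,(316,93),.03)[:2]
d=T-(F+B)/2; yaw=np.arctan2(d[1],d[0]); d/=np.linalg.norm(d)
print('tip',T,'front',F,'back',B,'len .105:',np.linalg.norm(F-B),'front-tip .1245:',np.linalg.norm(T-F),'yaw',yaw)
G=(T-.177*d+(F+B)/2)/2; print('grip',G)
P,R=tcp([*G,.015],yaw,0,-1,.036,.014); P[2]=.001
bot.goto(P+[0,0,.06],R); bot.move_straight(P,vel=.1); print(bot.get_obs()['force'])
eoat.close(); o=bot.get_obs(); print(o['gripper_width']*85,o['grasp_force'],o['force'],o['tcp_pos'])
bot.move_straight(P+[0,0,.10],vel=.12); o=bot.get_obs(); print(o['force'],o['torque'],o['gripper_width']*85,o['time'])
np.save('pick.npy',[*G,yaw])
f=grab('side','s2.png'); g2=grab('scene'); pickle.dump((f,g2),open('f3.pkl','wb'))
tip=np.array([*T,.115]); print(proj(f,tip),proj(g2,tip))
im=cv2.cvtColor(f['img'],cv2.COLOR_RGB2BGR)[240:400,230:430]; cv2.imwrite('pics/s2c.png',cv2.resize(im,None,fx=3.5,fy=3.5))
E
```

```text
tip [0.53850248 0.15077441] front [0.45571956 0.24719931] back [0.3891752  0.32697752] len .105: 0.10388799502686506 front-tip .1245: 0.1270856870654319 yaw -0.8655013043625581
grip [0.42310405 0.28631711]
[0.24867703 0.24821638 0.11978599]
28.622091272764372 59.45108413696289 [-0.27842386 -1.45414462  5.94889344] [0.44662997 0.25892502 0.00144241]
[ 0.39231735 -0.41829266 -1.90679834] [-0.01790047 -0.03113244  0.03055419] 28.453538189895145 6.5167
[[294.27417541 292.0569247 ]] [[362.24867484 269.30396712]]
```

View pics/s2c.png

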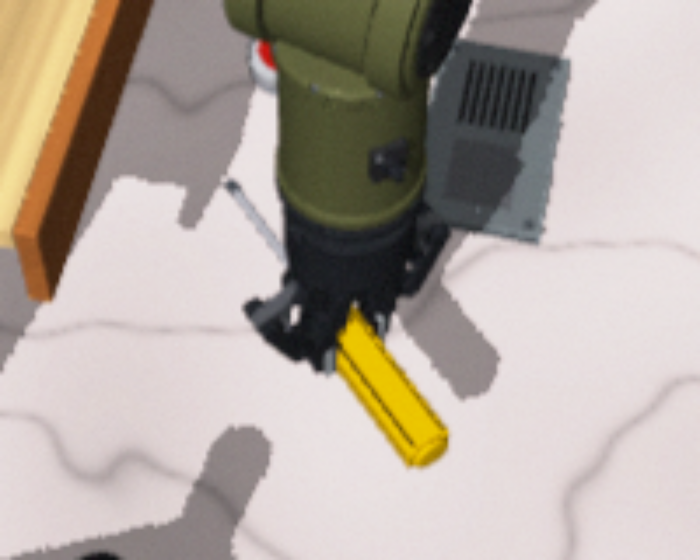

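The grasp is level: the tip is seen at (295.7,293) against a predicted (294,292). Now the press, at pitch 30° and yaw -0.35.

```bash
cat > press.py <<'E'
from h import *
yaw,p=-.35,np.radians(30); R,u=rot(yaw,p,-1); h=np.array([np.cos(yaw),np.sin(yaw),0])
N=np.array([.6500,.0558,0])
def at(back,z): return tcp(N+[0,0,z]-back*h-.177*u,yaw,p,-1,.036,.014)[0]
E
python3 - <<'E'
from press import *
bot.goto(at(.08,.1475),R)
bot.move_straight(at(0,.155),vel=.08)
bot.move_straight(at(0,.164),vel=.05); f0=bot.get_obs()['force']
hit=bot.move_straight(at(0,.182),vel=.015,max_force=7); o=bot.get_obs()
print(hit,'tipz',.164+o['tcp_pos'][2]-at(0,.164)[2],f0,o['force'],o['torque'],o['gripper_width']*85,o['time'])
import pickle
pickle.dump([grab('side','s3.png'),grab('scene','c3.png')],open('f4.pkl','wb'))
E
```

```text
True tipz 0.17894695308173564 [-0.11189695  0.15907201 -0.66598442] [ 2.02747807  0.64701009 -3.93963438] [0.43651339 0.98832404 0.06762582] 28.62961188879563 10.1417
```

```bash
python3 - <<'E'
from press import *
side=np.array([-np.sin(-.0654),np.cos(-.0654),0]); inn=np.array([np.cos(-.0654),np.sin(-.0654),0])
def probe(off,z0=.168,mf=4):
    P=at(0,z0)+off; bot.move_straight(P,vel=.08); bot.wait(.15); f0=bot.get_obs()['force']
    hit=bot.move_straight(P+[0,0,.184-z0],vel=.02,max_force=mf); o=bot.get_obs()
    print(np.round(off,3),hit,'z',round(z0+o['tcp_pos'][2]-P[2],4),np.round(o['force']-f0,2),round(o['time'],2))
    bot.move_straight(P,vel=.1)
probe(0*side); probe(.005*inn); probe(.016*side)
E
```

```text
[0. 0. 0.] True z 0.1789 [ 0.48 -0.33 -2.38] 11.27
[ 0.005 -0.     0.   ] True z 0.1805 [ 3.87  0.67 -2.29] 12.56
[0.001 0.016 0.   ] True z 0.1821 [ 2.17 -0.23 -2.65] 14.05
```

The strip beside the button stops the blade 3.2 mm higher than the first contact did. That contact was therefore the button, near or at home. I'll do one firmer press with a hold to make sure.

```bash
python3 - <<'E'
from press import *
P=at(-.002,.168); bot.move_straight(P,vel=.08); bot.wait(.15); f0=bot.get_obs()['force']
hit=bot.move_straight(P+[0,0,.018],vel=.02,max_force=12); o=bot.get_obs(); print(hit,.168+o['tcp_pos'][2]-P[2],o['force']-f0); bot.wait(.3); print(bot.get_obs()['force']-f0)
bot.move_straight(at(0,.155),vel=.1); bot.move_straight(at(.09,.147),vel=.15)
# level above bench in front of the lip for a check of the tool in the hand
Rl,_=rot(-.466,0,-1); P,_=tcp([.40,.0,.16],-.466,0,-1,.036,.014); 
bot.goto(P,Rl); o=bot.get_obs(); print(o['gripper_width']*85,o['time'])
import pickle; fs=[grab('side','s5.png'),grab('scene','c5.png')]; pickle.dump(fs,open('f5.pkl','wb'))
h=np.array([np.cos(-.466),np.sin(-.466),0])
for f,n in zip(fs,'sc'):
    q=proj(f,[np.array([.40,0,.16])+h*.177,np.array([.40,0,.16])-h*.0525]); print(n,q)
    if n=='s':
        x,y=q.mean(0).astype(int); im=cv2.cvtColor(f['img'],cv2.COLOR_RGB2BGR)
        print(x-100,y-80); cv2.imwrite('pics/s5c.png',cv2.resize(im[y-80:y+80,x-100:x+100],None,fx=4,fy=3.75))
E
```

```text
False 0.18508461832026396 [-5.05830525  1.47731006 -8.37764541]
[-4.49950307  1.08021082 -7.74121714]
28.62798682546623 18.8417
s [[300.15524148 207.29296161]
 [378.4286486  245.56492221]]
239 146
c [[266.83372999 292.85723209]
 [284.65054132 210.73279399]]
```

View pics/s5c.png

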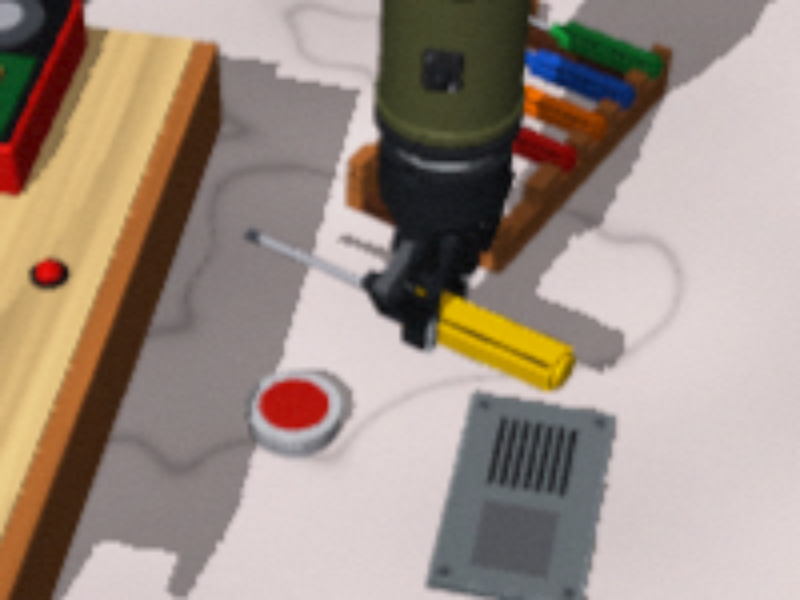

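View pics/c5.png

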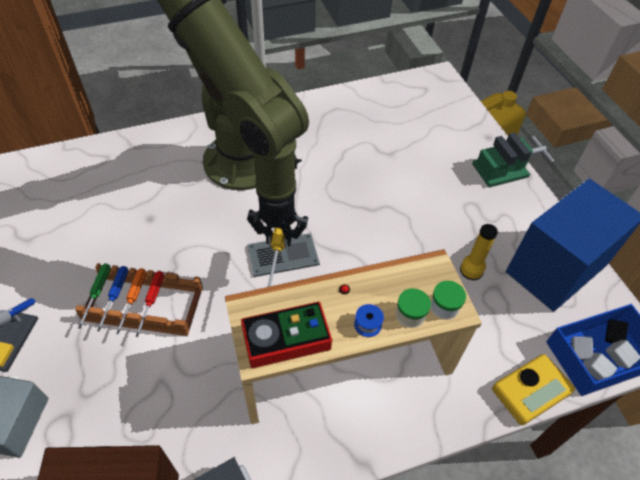

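The side view shows the tip at (302,208.9) against a predicted (300.2,207.3), and the handle end is where expected. So the tool has slipped by only a few mm. I'll solve for the tip's slip and hover over the slot.

```bash
cat > place.py <<'E'
from h import *
yaw=-.466; h=np.array([np.cos(yaw),np.sin(yaw),0]); lat=np.array([-h[1],h[0],0])
S=np.array([.417,-.2545,.045])
E
python3 - <<'E'
from place import *
import pickle
f=pickle.load(open('f5.pkl','rb'))[0]; T=np.array([.40,0,.16])+h*.177
p0=proj(f,T)[0]; J=np.c_[proj(f,T+.01*h)[0]-p0,proj(f,T+[0,0,.01])[0]-p0,proj(f,T+.01*lat)[0]-p0]/10
e=np.array([302,208.9])-p0
print('along/dz mm',np.linalg.solve(J[:,:2],e),'along/lat mm',np.linalg.solve(J[:,[0,2]],e))
P,R=tcp(S+.008*h+.0015*lat,yaw,0,-1,.036,.014)
bot.goto(P+[0,0,.10],R); bot.move_straight(P+[0,0,.03],vel=.1)
pickle.dump(grab('wrist','w6.png'),open('f6.pkl','wb')); print(bot.get_obs()['time'])
E
```

```text
along/dz mm [-5.70718502 -2.62209555] along/lat mm [-7.26494922  2.04706497]
20.85
```

View pics/w6.png

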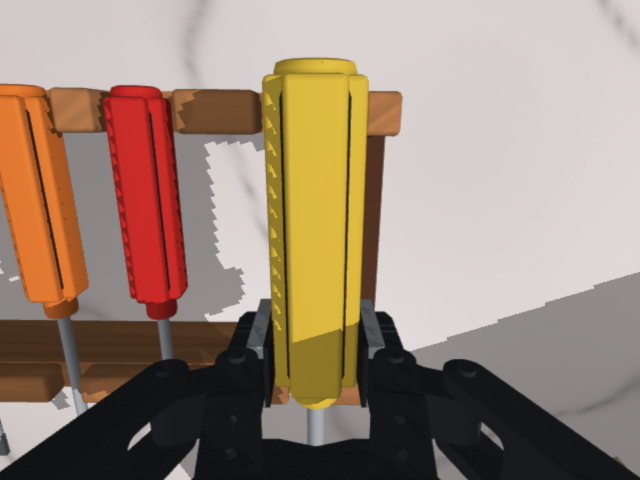

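The wrist view shows the handle (x 264–367) covering the handle notch, with the shaft at x≈316. It is 6 mm back in the pads, which leaves it at about +2 mm along the slot. I'll lower it and release.

```bash
python3 - <<'E'
from place import *
P,R=tcp(S+.009*h+.0015*lat,yaw,0,-1,.036,.014)
hit=bot.move_straight(P+[0,0,-.001],vel=.03,max_force=6); o=bot.get_obs(); print(hit,'dz above seat',o['tcp_pos'][2]-P[2],o['force'],o['torque'])
if not hit or o['tcp_pos'][2]-P[2]<.006:
    eoat.open_gripper(); bot.wait(.2); print(bot.get_obs()['force'])
    bot.move_straight(P+[0,0,.15],vel=.12)
    P2=P+[0,0,.20]-.06*h; 
    import pickle
    f=grab('wrist','w7.png'); g=grab('side'); pickle.dump((f,g),open('f7.pkl','wb'))
    a=cv2.cvtColor(f['img'],cv2.COLOR_RGB2BGR)
    print('pred slot axis px',proj(f,[S-.0525*h,S,S+.177*h]).round(1).tolist(),bot.get_obs()['time'])
E
```

```text
True dz above seat 0.0010184127242672467 [-2.0609827   0.74296509  8.21680853] [-0.11282866  0.12040456 -0.03182866]
[-0.28770163  0.32739035 -0.05872499]
pred slot axis px [[313.3, 86.2], [313.4, 167.5], [313.9, 384.5]] 24.0417
```

View pics/w7.png

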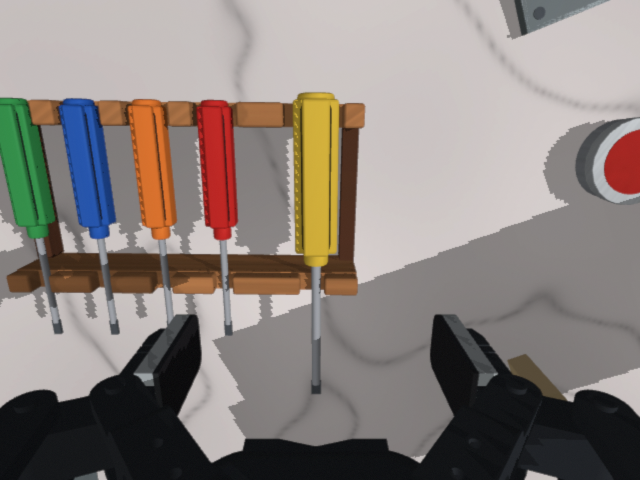

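The driver is seated: the tip is at (316,392) against a predicted (313.9,384.5), so about +6 mm along and +2 mm sideways. The neighbours look undisturbed. There is time left, so I'll check whether the wrist camera can be brought low enough to look under the lip at the button.

```bash
python3 - <<'E'
from h import *
o=bot.get_obs(); f=grab('wrist'); c,d=ray(f,(320,240)); Rt=np.array(o['tool_rot']); 
cl=Rt.T@(c-o['tcp_pos']); dl=Rt.T@d; dl/=np.linalg.norm(dl); print('cam in tool',cl,dl)
B=np.array([.65,.056,.1775])
for s in(-1,1):
  for pt in(45,55,65,75,90):
    for yaw in(-.4,-.065,.1,.4,.7):
      R,u=rot(yaw,np.radians(pt),s); h=np.array([np.cos(yaw),np.sin(yaw),0])
      for D in(.2,.25,.3):
        for z in(.07,.09,.11):
          cam=B-D*h; cam[2]=z; P=cam-R@cl
          if P[2]<.03: continue
          ang=np.degrees(np.arccos((R@dl)@(B-cam)/np.linalg.norm(B-cam)))
          if ang<24 and bot.solve_ik(P,R) is not None: print(s,pt,yaw,D,z,P.round(3),round(ang))
E
```

```text
cam in tool [ 0.07749272 -0.00046333 -0.14209714] [-0.29543255  0.01276097  0.95527837]
-1 65 0.7 0.25 0.11 [ 0.582 -0.001  0.12 ] 23
-1 65 0.7 0.3 0.11 [ 0.544 -0.033  0.12 ] 21
-1 75 -0.4 0.2 0.09 [0.611 0.073 0.128] 21
-1 75 -0.4 0.2 0.11 [0.611 0.073 0.148] 16
-1 75 0.7 0.2 0.09 [0.617 0.029 0.128] 21
-1 75 0.7 0.2 0.11 [0.617 0.029 0.148] 16
-1 75 0.7 0.25 0.07 [ 0.579 -0.003  0.108] 21
-1 75 0.7 0.25 0.09 [ 0.579 -0.003  0.128] 17
-1 75 0.7 0.25 0.11 [ 0.579 -0.003  0.148] 13
-1 75 0.7 0.3 0.07 [ 0.541 -0.036  0.108] 18
-1 75 0.7 0.3 0.09 [ 0.541 -0.036  0.128] 14
-1 75 0.7 0.3 0.11 [ 0.541 -0.036  0.148] 11
-1 90 -0.4 0.2 0.07 [0.597 0.079 0.147] 11
-1 90 0.7 0.2 0.07 [0.605 0.019 0.147] 11
-1 90 0.7 0.2 0.09 [0.605 0.019 0.167] 6
-1 90 0.7 0.2 0.11 [0.605 0.019 0.187] 2
-1 90 0.7 0.25 0.07 [ 0.567 -0.013  0.147] 6
-1 90 0.7 0.25 0.09 [ 0.567 -0.013  0.167] 2
-1 90 0.7 0.25 0.11 [ 0.567 -0.013  0.187] 2
-1 90 0.7 0.3 0.07 [ 0.529 -0.045  0.147] 3
-1 90 0.7 0.3 0.09 [ 0.529 -0.045  0.167] 1
-1 90 0.7 0.3 0.11 [ 0.529 -0.045  0.187] 5
```

All the press evidence agrees: stop height, the strip reference and the 8 N hold. Squeezing the arm in low near the rack for a look would risk more than it would tell me, so I'm handing in.

```bash
python3 -c "
from h import *
print(workorder.hand_in())"
```

```text
the job is handed in; nothing more can be done
None
```

I pushed the reset button up with the screwdriver, laid the screwdriver in the empty slot blade-forward and released it, and handed the job in at about 24 s; the verdict isn't shown, and I judged the button home by press force and stop height because the lip hides it from view.

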